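Weigh the ring sample that stands behind the tall ones

TASK

The small low sample ring in the grey carrier is due on the balance, but the two tall samples stand in front of it: lift both out and stand them in the flat metal side tray, then set the ring in the middle of the balance pan, then put each tall sample back in the carrier on the very spot it came from. Keep all three samples upright and do not drop them, and leave the wash bottle, beaker and spatula alone.

Things in the scene. Friction and masses are not known exactly. Their poses are not given: they have to be found in the camera images.
- sensor_sample: Tall round soil sample on a sensor base, 136 mm high, upright: black base 62 mm in diameter up to 78 mm height (small grey plate on one side), grey collar 59 mm in diameter up to 85 mm, then a bare steel ring 56 mm in diameter up to the top, where brown soil shows. Loose, about 0.45 kg. Origin: centre of its underside; z up. Stands on one of the carrier's two front spots.
- core_tube: Tall soil core in a tube, 150 mm high, upright, round: a black end cap 60 mm in diameter and 20 mm high at each end, between them (20 to 130 mm height) a clear tube 54 mm in diameter filled with brown soil. Loose, about 0.5 kg. Origin: centre of its underside; z up. It stands in the carrier on the other front spot.
- ring_sample: Small low soil sample ring, 40 mm high, upright, round: steel ring 37 mm in diameter with a white cap 38 mm in diameter and 7 mm high at each end. Loose, about 0.12 kg. Origin: centre of its underside; z up. It stands in the carrier on the back spot, with only about 4 mm of space to each tall sample, so that fingers cannot get round it before these are gone.
- carrier: Grey open plastic carrier, fixed, 158 (x) by 198 (y) mm, plus a 15 mm lug on each y end; walls 4 mm thick, 35 mm high; inner floor 4 mm above the origin. Its three standing spots are black discs: front ones 66 mm wide at x -22, y +46 and -46 mm, back one 41 mm wide at x +6, y 0 (samples stand within 3 mm of them; which tall one is where varies). Origin: centre of the underside; -x is its front, facing the robot.
- side_tray: Flat metal side tray for setting samples aside, fixed and empty, 156 mm (x) by 206 mm (y) outside, rim 3 mm thick and 14 mm high, inner floor with a grey liner 3 mm above its origin. Stands to the left or the right of the carrier, the balance on the other side. Origin: centre of the underside on the bench; z up.
- pan: Square steel weighing pan of the balance, 165 by 165 mm, fixed (does not sink), 78 mm above the bench. Origin: centre of its flat upper face; -x points to the balance's sloping front with display and keys, z up. The cream housing under it, 200 mm wide (y), reaches 181 mm from here to the front and 89 mm to the back, nowhere higher than the pan.
- wash_bottle: White plastic wash bottle with red cap, 60 mm in diameter, 150 mm high, loose; a bystander. Origin: centre of its underside.
- beaker: Empty glass beaker, 68 mm in diameter, 85 mm high, loose; a bystander. Origin: centre of its underside.
- spatula: Double-ended steel laboratory spatula lying flat on the bench, 200 mm long, 20 mm wide, 5 mm thick, loose; a bystander. Origin: its middle, on the bench; it lies along its x axis.

How it is judged (in metres and radians):
On the way, in this order (a step that is already met when the one before it is completed fails the run):
1. both tall samples stand upright in the side tray, released (x of sensor_sample in the frame of side_tray between -0.065 and 0.065 m and y of sensor_sample in the frame of side_tray between -0.09 and 0.09 m and z of sensor_sample in the frame of side_tray between -0.005 and 0.009 m and angle between each of sensor_sample, core_tube's own z axis and vertical below 0.12 rad and contact force between the fingers and sensor_sample below 0.1 N and linear speed of each of sensor_sample, core_tube below 0.03 m/s and x of core_tube in the frame of side_tray between -0.065 and 0.065 m and y of core_tube in the frame of side_tray between -0.09 and 0.09 m and z of core_tube in the frame of side_tray between -0.005 and 0.009 m and contact force between the fingers and core_tube below 0.1 N), for 0.2 s.
2. the ring stands upright in the middle of the balance pan, released (horizontal distance between ring_sample and pan below 0.015 m and z of ring_sample in the frame of pan between -0.006 and 0.006 m and angle between ring_sample's own z axis and vertical below 0.12 rad and contact force between the fingers and ring_sample below 0.1 N and linear speed of ring_sample below 0.03 m/s), for 0.2 s.
At the end, for the whole second after the job is handed in: The ring stands upright on the pan with its centre within 15 mm of the pan's centre; each tall sample stands upright in the carrier within 15 mm of where it stood at the start; all are released and at rest (all of step 2 and distance of each of sensor_sample, core_tube from where it was at the start of the episode below 0.015 m and angle between each of sensor_sample, core_tube's own z axis and vertical below 0.12 rad and contact force between the fingers and sensor_sample below 0.1 N and linear speed of each of sensor_sample, core_tube below 0.03 m/s and contact force between the fingers and core_tube below 0.1 N); the robot touches nothing.
It fails at once if a sample is tipped by more than 0.5 rad (angle between any of sensor_sample, core_tube, ring_sample's own z axis and vertical above 0.5 rad).
It fails at once if a sample is dropped (it falls faster than 0.5 m/s with the robot not touching it) ((linear speed of sensor_sample above 0.5 m/s and contact force between each of the fingers, the arm and sensor_sample below 0.1 N) or (linear speed of core_tube above 0.5 m/s and contact force between each of the fingers, the arm and core_tube below 0.1 N) or (linear speed of ring_sample above 0.5 m/s and contact force between each of the fingers, the arm and ring_sample below 0.1 N)).
It fails at once if the wash bottle, beaker or spatula is moved by more than 20 mm (distance of any of wash_bottle, beaker, spatula from where it was at the start of the episode above 0.02 m).
It also fails if it takes over 102 s, if anything falls off the work surface, if the arm or the gripper's body presses on something with over 40 N, if the wrist force passes 120 N, or if a joint passes its speed limit or range.

ROBOT

A 6-joint arm with a two-finger parallel gripper is mounted at the origin on the work surface. World frame = base frame: x ahead of the robot, y to its left, z up, the work surface at z = 0. Lengths are in mm, angles in rad, forces in N, time in s.
With the tool pointing down it reaches from about 400 to 925 mm from the base axis. Payload 12.5 kg.
Tool frame: the origin (TCP) lies at the centre of the arm's flange, where the gripper is bolted on; the fingertips stand 190 mm ahead of it and the grasp point (between the pads) lies env.grip_point_offset ahead of it (env.grip_point_offset is the distance from the TCP to the grasp point, in mm); z points along the fingers, x is the direction in which the jaws open and shut, and the axes are right-handed (so a half turn about z gives the same grasp; the last joint's range is limited). The gripper opens to 95 mm and grips with 3 to 60 N. Pads are 20 mm wide; open, the fingers measure 119 mm over their backs; the gripper's body (75 mm by 180 mm) begins 59 mm behind the grasp point.
Start: joints at [1.229, 0.491, 1.559, -0, 1.092, -0.106], TCP at [145.989, 607.711, 404.761] pointing down, gripper open.
Joint ranges: [-3.1, 3.1], [-0.84, 2.19], [0.05, 2.79], [-1.13, 4.28], [0.06, 2.93], [-2.69, 2.69]. Speed limits (rad/s): [2.22, 2.22, 2.79, 3.14, 3.14, 3.14].

INTERFACE

Orientations are given as [roll, pitch, yaw] about the fixed x, y, z axes, in that order (R = Rz(yaw) Ry(pitch) Rx(roll)).
In Python, from cell import state, read_camera, camera_model, job_done, env gives the robot as it stands.
- The arm moves only by the tool arm_command, never from a script. Its argument "steps" is a list of rows, each a list of 6 numbers: the shift along the tool's x, y, z in cm, then the turn, a rotation vector about the tool's x, y, z in degrees. In form: [[dx, dy, dz, rx, ry, rz], ...]. A call has 1 to 12 rows; each row is the pose to reach, as a shift and turn from the pose commanded when the call began, along the tool's axes at that moment; what a row does not reach only later rows make up. A row lasts 1/12 s, in which the tool goes at most 41.7 mm and 7.16 degrees, less where a joint would pass 70% of its speed; a pose out of reach is approached as far as the arm can. A call with a gripper value outside its range is refused whole. "jaw" is the finger opening in cm, from 0 to 9.51, set as the call begins (left out, the last holds). The fingers move at their own pace and stop on an object; the grip force is fixed at half the most. Time passes only in rows, so rows that repeat a pose let the fingers close. It gives the time, the measured TCP pose, the force and the opening at its end, in the units of the state.
- state(): the state, without advancing time (a new reading comes with each control period).
- read_camera(name): name is "side" or "top" or "wrist"; returns the picture (400x640x3 uint8, red, green, blue); there is no depth.
- camera_model(name): a dict with "K" (3x3 intrinsics, pixels), "xyz" and "rotation" of the camera in the world. Camera axes: x right, y up, looking along -z (the intrinsics and any distortion apply to the point x, -y, -z); pixel columns grow to the right and rows downward; lengths in mm; the calibration is good to about 2 mm. A picture is of the moment at which its call begins: read the wrist's pose just before it. camera_model takes no time and is no camera call; for the wrist camera it gives the pose at the moment of the call.
- job_done(): hands the job in, once; it reports no verdict.
The state is a dict: "t": time; "joints": joint angles; "qvel": joint speeds; "tau": joint torques, N m; "eef_pos": TCP position; "tcp_rot": TCP orientation; "ft_force": force on the tool from outside, world axes, zero at the start; "moment": the same for the moment, N m; "opening": opening from 0.0 (shut) to 1.0 (fully open).
Only numpy, scipy, OpenCV 4.12 (cv2) and the standard library are available. Lean on these libraries where they do the work, as an engineer would, in place of code of your own. Each camera call takes 0.05 s, during which the arm holds its last target. There are 200 camera calls.

## Working session

There is one attempt and no reset: what is moved stays moved. The work goes in short steps, Python scripts to look and compute and a tool call to move; the robot and the scene stay as the last step left them, time stands still between calls to the robot, and variables do not carry over. Pictures are saved under pics/ and viewed, about 12 in all and at most 16, crops included, and the job is handed in when it is done.

Besides the shell and the picture viewer there is one more tool, called after "Request:" as name(argument=value, ...) on one line, values as JSON. arm_command: Moves the arm, as the interface text tells. Its arguments: {"type":"object","properties":{"steps":{"type":"array"},"jaw":{"type":"number"}},"required":["steps"]}

```bash
ls; mkdir -p pics; python3 - <<'E'
from cell import *
import cv2
print(env.grip_point_offset, state())
for n in("side","top","wrist"):
    m=camera_model(n);print(n,m)
    cv2.imwrite(f"pics/{n}0.png",read_camera(n)[:,:,::-1])
E
```

```text
pics
171.3 {'t': 0.0, 'joints': array([ 1.22939753e+00,  4.91540605e-01,  1.55946119e+00, -2.59636321e-05,
        1.09169596e+00, -1.05584568e-01]), 'qvel': array([-0.0004569 , -0.00023734, -0.0011213 , -0.0014234 , -0.00060502,
        0.00064404]), 'tau': array([ 5.43871956e-04, -6.12640285e+01, -2.58179462e+01,  6.93102856e-02,
        4.82839916e-02, -1.59831447e-04]), 'eef_pos': array([145.97848671, 607.67160044, 404.16936504]), 'tcp_rot': array([-3.14149909e+00,  1.10137681e-03,  1.33499413e+00]), 'ft_force': array([0.42093293, 0.25570335, 0.37301453]), 'moment': array([ 0.03921823, -0.03206851,  0.02272023]), 'opening': 1.001676822776072}
side {'K': array([[478.47370601,   0.        , 317.56551393],
       [  0.        , 478.47370601, 198.93639254],
       [  0.        ,   0.        ,   1.        ]]), 'xyz': array([-209.08878659, -124.01520301,  999.57610022]), 'rotation': array([ 0.7300958 ,  0.01101287, -1.43384699])}
top {'K': array([[440.42496626,   0.        , 318.78060212],
       [  0.        , 440.42496626, 188.66506677],
       [  0.        ,   0.        ,   1.        ]]), 'xyz': array([471.78972079,  14.1669595 , 991.23812405]), 'rotation': array([ 0.14227743, -0.03138032, -1.54846111])}
wrist {'K': array([[359.09963276,   0.        , 320.3005912 ],
       [  0.        , 359.09963276, 202.31636577],
       [  0.        ,   0.        ,   1.        ]]), 'xyz': array([ 64.23938318, 627.2754452 , 384.40887883]), 'rotation': array([-2.98701593e-01, -3.94795520e-04,  1.33491956e+00])}
```

View pics/top0.png

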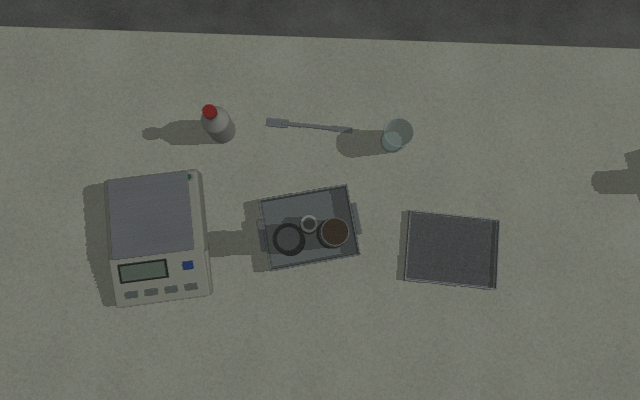

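View pics/side0.png

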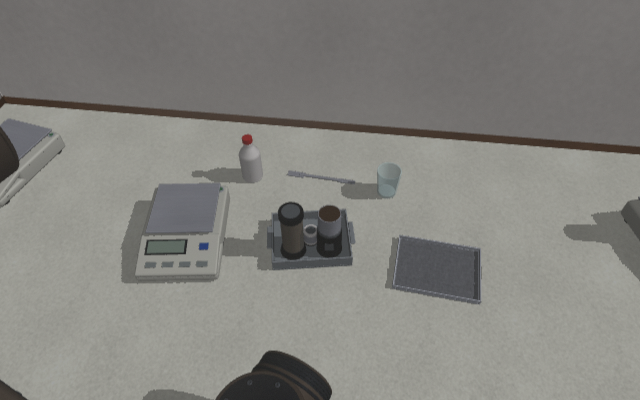

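```bash
cat > h.py <<'E'
from cell import *
import cv2,numpy as np
from scipy.spatial.transform import Rotation as R
def ray(n,u,v,m=None):
    m=m or camera_model(n);K=m["K"]
    d=np.array([(u-K[0,2])/K[0,0],-(v-K[1,2])/K[1,1],-1])
    return m["xyz"],R.from_euler("xyz",m["rotation"]).apply(d)
def onz(n,u,v,z,m=None):
    o,d=ray(n,u,v,m); return (o+d*(z-o[2])/d[2])[:2]
def proj(n,p,m=None):
    m=m or camera_model(n);K=m["K"]
    q=R.from_euler("xyz",m["rotation"]).inv().apply(np.array(p)-m["xyz"])
    return K[0,2]-K[0,0]*q[0]/q[2],K[1,2]+K[1,1]*q[1]/q[2]
def crop(n,im,u0,v0,u1,v1,s,name):
    cv2.imwrite(f"pics/{name}.png",cv2.resize(im[v0:v1,u0:u1],None,fx=s,fy=s,interpolation=cv2.INTER_CUBIC))
E
python3 - <<'E'
from h import *
t=cv2.imread("pics/top0.png")
a=cv2.resize(t[180:280,252:372],None,fx=5,fy=5,interpolation=2)
t2=cv2.convertScaleAbs(a,alpha=1.6);
b=cv2.convertScaleAbs(cv2.resize(t[165:305,90:220],None,fx=2,fy=2,interpolation=2),alpha=1.3)
c=cv2.convertScaleAbs(cv2.resize(t[200:300,395:510],None,fx=2,fy=2,interpolation=2),alpha=1.6)
o=np.zeros((500,600,3),np.uint8);o[:]=t2
cv2.imwrite("pics/c1.png",o)
for n,u,v,w,z in [("pan",107,181,0,78),("",189,171,0,78),("",194,249,0,78),("",111,259,0,78),("tray",409,211,0,14),("",498,218,0,14),("",495,289,0,14),("",405,281,0,14)]:
    print(n,onz("top",u,v,z).round(0))
E
```

```text
pan [608. 427.]
 [633. 260.]
 [472. 240.]
 [449. 405.]
tray [ 567. -217.]
 [ 557. -418.]
 [ 400. -406.]
 [ 413. -207.]
```

View pics/c1.png

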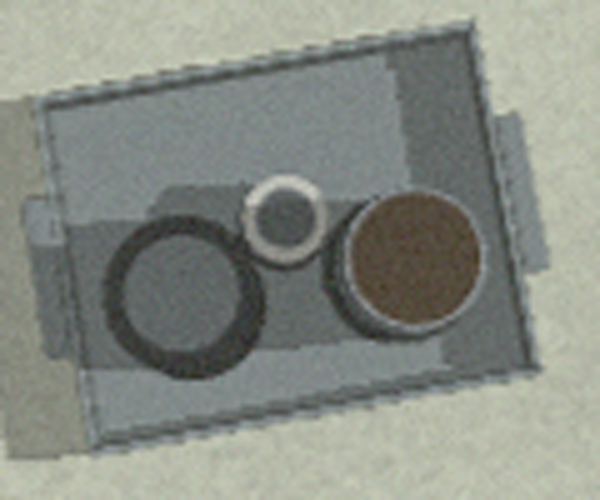

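```bash
python3 - <<'E'
from h import *
f=lambda x,y,z:onz("top",252+(x+.5)/5-.5,180+(y+.5)/5-.5,z)
C=np.array([f(40,97,35),f(474,22,35),f(539,371,35),f(92,447,35)]);c=C.mean(0)
print(C.round(0),c)
x=(C[0]+C[1]-C[2]-C[3]);yaw=np.arctan2(x[1],x[0]);y=(C[0]+C[3]-C[1]-C[2]);print("yaw",yaw,np.arctan2(-y[0],y[1]),np.linalg.norm(x)/2,np.linalg.norm(y)/2)
Rm=np.array([[np.cos(yaw),-np.sin(yaw)],[np.sin(yaw),np.cos(yaw)]])
for n,p,l in[("core",f(184.5,297,154),(-22,46)),("sens",f(415,261,140),(-22,-46)),("ring",f(285,219,44),(6,0))]: print(n,p.round(1),(c+Rm@l).round(1))
# side-camera check
print([ (n,np.round(proj("side",p))) for n,p in [("core",[*f(184.5,297,154),154]),("sens",[*f(415,261,140),140])]])
for P in ([[608,427],[633,260],[472,240],[449,405]],[[567,-217],[557,-418],[400,-406],[413,-207]]): 
  P=np.array(P);print(P.mean(0),np.arctan2(*(P[0]+P[1]-P[2]-P[3])[::-1]))
print("wash",onz("top",210,111,150),"beak",onz("top",398,132,85),"beakbase",onz("top",392,141,0))
for n,l in[("core",(-22,46)),("sens",(-22,-46))]:pass
E
```

```text
[[ 583.  116.]
 [ 621.  -73.]
 [ 470. -103.]
 [ 434.   87.]] [527.1427594    6.51692676]
yaw 0.19166741347826466 0.19365590958600704 153.27828337758652 193.53038207195425
core [494.9  45.6] [496.8  47.5]
sens [511.2 -42.2] [514.3 -42.8]
ring [532.2   7.7] [533.    7.7]
[('core', array([291., 211.])), ('sens', array([329., 213.]))]
[540.5 333. ] 0.13050403311038825
[ 484.25 -312.  ] -0.07062190730585456
wash [741.28725951 207.65881699] beak [ 728.76352709 -177.49705013] beakbase [ 730.9024185  -181.38245665]
```

```bash
cat >> h.py <<'E'
def plan(*wps):
    """world grasp-point targets (x,y,z,yaw) -> shift/turn rows (cm, deg) from the present pose"""
    s=state();R0=R.from_euler("xyz",s["tcp_rot"]);p0=s["eef_pos"]
    print("now grasp",(p0-[0,0,env.grip_point_offset]).round(1),s["tcp_rot"].round(3),"t",round(s["t"],1),"open",round(s["opening"]*95.1,1),s["ft_force"].round(1))
    prev=p0
    for x,y,z,w in wps:
        p=np.array([x,y,z+env.grip_point_offset]);d=R0.inv().apply(p-p0)/10
        r=(R0.inv()*R.from_euler("xyz",[np.pi,0,w])).as_rotvec(degrees=True)
        print(d.round(2),r.round(1),"rows>=",round(np.linalg.norm(p-prev)/41.7,1));prev=p
E
python3 - <<'E'
from h import *
plan((480,280,235,.7),(512.5,-42.5,235,.19),(512.5,-42.5,112,.19))
E
```

```text
now grasp [146.  607.7 233. ] [-3.141e+00  1.000e-03  1.335e+00] t 0.1 open 95.1 [-0.8 -0.  -0.2]
[-24.06  40.13  -0.18] [ 0.   0.  36.4] rows>= 11.2
[-54.66  50.83  -0.16] [ 0.   0.  65.6] rows>= 7.8
[-54.65  50.83  12.14] [ 0.   0.  65.6] rows>= 2.9
```

Request:
arm_command(steps=[[-24,40,0,0,0,36],[-24,40,0,0,0,36],[-24,40,0,0,0,36],[-24,40,0,0,0,36],[-24,40,0,0,0,36],[-24,40,0,0,0,36],[-24,40,0,0,0,36],[-24,40,0,0,0,36],[-24,40,0,0,0,36],[-24,40,0,0,0,36],[-24,40,0,0,0,36],[-54.7,50.8,0,0,0,65.6]], jaw=9.5)

```text
t: 1.15
eef_pos: [481.3, 244.1, 404.4]
tcp_rot: [3.141, -0.002, 0.583]
ft_force: [0.3, -1.1, -0.4]
opening: 1.001
```

```bash
python3 -c "
from h import *
plan((512.5,-42.5,235,.19))"
```

```text
now grasp [481.3 244.1 233.1] [ 3.141e+00 -2.000e-03  5.830e-01] t 1.1 open 95.2 [ 0.3 -1.1 -0.4]
[-13.18  25.64  -0.21] [ 0.  -0.1 22.5] rows>= 6.9
```

Request:
arm_command(steps=[[-13.2,25.6,0,0,0,22.5],[-13.2,25.6,0,0,0,22.5],[-13.2,25.6,0,0,0,22.5],[-13.2,25.6,0,0,0,22.5],[-13.2,25.6,0,0,0,22.5],[-13.2,25.6,0,0,0,22.5],[-13.2,25.6,0,0,0,22.5],[-13.2,25.6,0,0,0,22.5],[-13.2,25.6,0,0,0,22.5],[-13.2,25.6,0,0,0,22.5]])

```text
t: 1.98
eef_pos: [508.2, -41.1, 404.5]
tcp_rot: [-3.141, 0.0, 0.188]
ft_force: [-0.9, 0.0, 0.2]
opening: 0.997
```

```bash
python3 -c "
from h import *
m=camera_model('wrist');im=read_camera('wrist')
cv2.imwrite('pics/w1.png',im[:,:,::-1])
for n,p in [('core',(496,46.5,154)),('sens',(512.5,-42.5,140)),('ring',(532.5,7.7,44))]: print(n,np.round(proj('wrist',p,m),1))
plan((512.5,-42.5,112,.19))"
```

```text
core [328.2  84.6]
sens [326.4 216.9]
ring [355.9 137.3]
now grasp [508.2 -40.5 233.3] [-3.141  0.     0.19 ] t 2.0 open 94.9 [ 0.6 -0.1  0.2]
[ 0.39  0.29 12.13] [-0.  0. -0.] rows>= 2.9
```

View pics/w1.png

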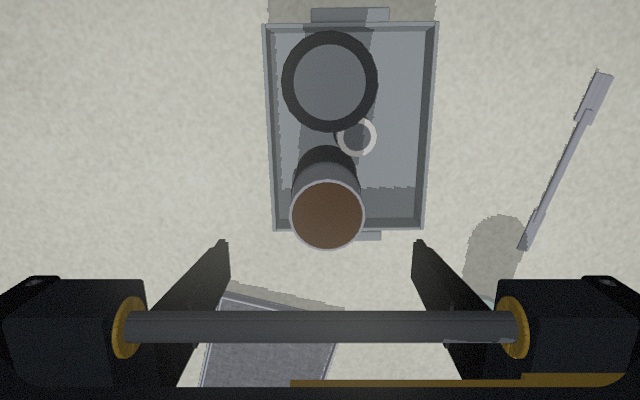

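Request:
arm_command(steps=[[0.4,0.25,0,0,0,0],[0.4,0.25,4,0,0,0],[0.4,0.25,8,0,0,0],[0.4,0.25,11,0,0,0],[0.4,0.25,12.1,0,0,0],[0.4,0.25,12.1,0,0,0],[0.4,0.25,12.1,0,0,0]])

```text
t: 2.62
eef_pos: [513.1, -42.1, 283.6]
tcp_rot: [-3.141, 0.001, 0.19]
ft_force: [0.5, -0.2, 0.9]
opening: 1.0
```

Request:
arm_command(steps=[[0,0,0,0,0,0],[0,0,0,0,0,0],[0,0,0,0,0,0],[0,0,0,0,0,0],[0,0,0,0,0,0],[0,0,0,0,0,0],[0,0,0,0,0,0],[0,0,0,0,0,0],[0,0,0,0,0,0],[0,0,0,0,0,0],[0,0,0,0,0,0],[0,0,0,0,0,0]], jaw=3)

```text
t: 3.62
eef_pos: [512.8, -42.9, 283.9]
tcp_rot: [3.141, -0.0, 0.189]
ft_force: [0.3, 0.1, 5.2]
opening: 0.582
```

```bash
python3 -c "
from h import *
plan((512.5,-42.5,185,.19),(481,-357,185,.19),(481,-357,112,.19))"
```

```text
now grasp [512.8 -42.9 112.6] [ 3.141 -0.     0.189] t 3.6 open 55.4 [0.3 0.1 5.2]
[-0.02 -0.05 -7.24] [ 0.  -0.  -0.1] rows>= 1.7
[-9.02 30.25 -7.24] [ 0.  -0.  -0.1] rows>= 7.6
[-9.02 30.25  0.06] [ 0.  -0.  -0.1] rows>= 1.8
```

Lift and carry gently.

Request:
arm_command(steps=[[0,0,-1,0,0,0],[0,0,-3,0,0,0],[0,0,-5.5,0,0,0],[0,0,-7,0,0,0],[-0.5,1.7,-7.2,0,0,0],[-1.4,4.5,-7.2,0,0,0],[-2.3,7.5,-7.2,0,0,0],[-3.2,10.5,-7.2,0,0,0],[-4.1,13.5,-7.2,0,0,0],[-5,16.5,-7.2,0,0,0],[-5.9,19.5,-7.2,0,0,0],[-6.7,22,-7.2,0,0,0]])

```text
t: 4.62
eef_pos: [487.6, -273.4, 355.7]
tcp_rot: [-3.141, 0.001, 0.188]
ft_force: [0.5, 0.3, -3.9]
opening: 0.585
```

```bash
python3 -c "
from h import *
plan((481,-357,185,.19),(481,-357,112.6,.19))"
```

```text
now grasp [ 487.6 -273.4  184.4] [-3.141e+00  1.000e-03  1.880e-01] t 4.6 open 55.6 [ 0.5  0.3 -3.9]
[-2.22  8.08 -0.06] [-0.   0.  -0.1] rows>= 2.0
[-2.21  8.09  7.18] [-0.   0.  -0.1] rows>= 1.7
```

Request:
arm_command(steps=[[-0.8,3,0,0,0,0],[-1.6,6,0,0,0,0],[-2.2,8,0,0,0,0],[-2.2,8,0,0,0,0],[-2.2,8,2,0,0,0],[-2.2,8,4,0,0,0],[-2.2,8,6,0,0,0],[-2.2,8,6.9,0,0,0],[-2.2,8,7.25,0,0,0],[-2.2,8,7.25,0,0,0],[-2.2,8,7.25,0,0,0]])

```text
t: 5.53
eef_pos: [481.8, -354.0, 283.7]
tcp_rot: [3.142, -0.0, 0.189]
ft_force: [0.5, -0.5, -3.6]
opening: 0.585
```

```bash
python3 -c "
from h import *
plan((481,-357,111.6,.19))
cv2.imwrite('pics/s1.png',read_camera('side')[180:320,360:520,::-1].repeat(4,0).repeat(4,1))"
```

```text
now grasp [ 481.8 -354.   112.4] [ 3.142 -0.     0.189] t 5.5 open 55.6 [ 0.5 -0.5 -3.6]
[-0.13  0.28  0.08] [ 0. -0. -0.] rows>= 0.1
```

View pics/s1.png

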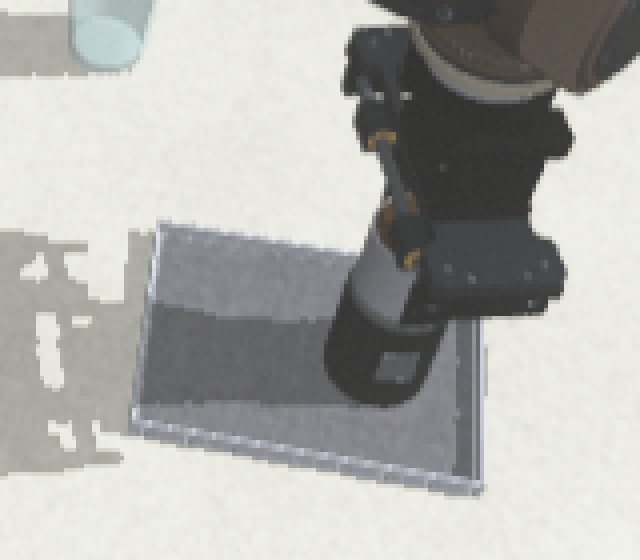

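Request:
arm_command(steps=[[0,0,0.05,0,0,0],[0,0,0.1,0,0,0],[0,0,0.1,0,0,0],[0,0,0.1,0,0,0]])

```text
t: 5.92
eef_pos: [481.8, -354.2, 282.9]
tcp_rot: [3.141, -0.001, 0.189]
ft_force: [-0.4, 2.8, 4.9]
opening: 0.582
```

Request:
arm_command(steps=[[0,0,0,0,0,0],[0,0,0,0,0,0],[0,0,0,0,0,0],[0,0,0,0,0,0],[0,0,0,0,0,0],[0,0,0,0,0,0],[0,0,-2,0,0,0],[0,0,-4,0,0,0],[0,0,-8,0,0,0],[0,0,-11,0,0,0],[0,0,-11,0,0,0],[0,0,-11,0,0,0]], jaw=9.5)

```text
t: 6.92
eef_pos: [481.6, -354.2, 393.7]
tcp_rot: [3.139, -0.002, 0.189]
ft_force: [0.1, 0.2, -1.5]
opening: 1.001
```

```bash
python3 -c "
from h import *
plan((497,48,222,.19),(497,48,104,.19))
im=read_camera('top');cv2.imwrite('pics/t2.png',im[:,:,::-1])"
```

```text
now grasp [ 481.6 -354.2  222.4] [ 3.139e+00 -2.000e-03  1.890e-01] t 6.9 open 95.2 [ 0.1  0.2 -1.5]
[  9.07 -39.21  -0.04] [ 0.1 -0.1 -0.1] rows>= 9.7
[  9.05 -39.24  11.76] [ 0.1 -0.1 -0.1] rows>= 2.8
```

Request:
arm_command(steps=[[9.1,-39.2,0,0,0,0],[9.1,-39.2,0,0,0,0],[9.1,-39.2,0,0,0,0],[9.1,-39.2,0,0,0,0],[9.1,-39.2,0,0,0,0],[9.1,-39.2,0,0,0,0],[9.1,-39.2,0,0,0,0],[9.1,-39.2,0,0,0,0],[9.1,-39.2,0,0,0,0],[9.1,-39.2,0,0,0,0],[9.1,-39.2,0,0,0,0],[9.1,-39.2,0,0,0,0]])

```text
t: 7.97
eef_pos: [497.2, 49.0, 390.9]
tcp_rot: [-3.141, 0.002, 0.192]
ft_force: [0.8, -0.1, 0.7]
opening: 0.998
```

```bash
python3 -c "
from h import *
m=camera_model('wrist');im=read_camera('wrist')
cv2.imwrite('pics/w2.png',im[:,:,::-1])
for n,p in [('core',(497,48,154)),('ring',(532.5,7.7,44))]: print(n,np.round(proj('wrist',p,m),1))
plan((497,48,104,.19))"
```

```text
core [321.  229.3]
ring [348.8 232.5]
now grasp [497.3  48.  219.8] [-3.141e+00  2.000e-03  1.900e-01] t 8.0 open 95.1 [ 0.3  0.5 -0.7]
[-1.000e-02 -0.000e+00  1.158e+01] [-0.   0.1  0. ] rows>= 2.8
```

View pics/w2.png

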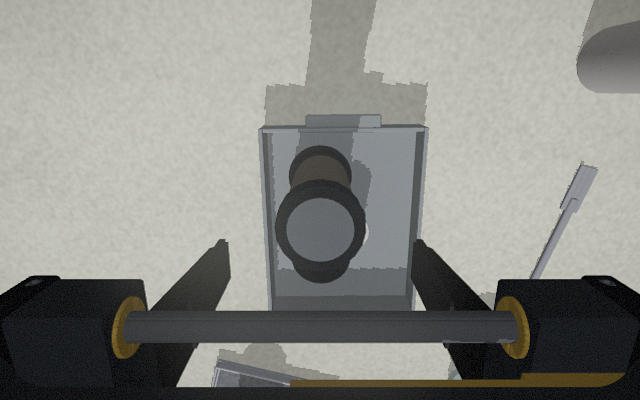

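Request:
arm_command(steps=[[0,0,4,0,0,0],[0,0,8,0,0,0],[0,0,10.5,0,0,0],[0,0,11.6,0,0,0],[0,0,11.6,0,0,0],[0,0,11.6,0,0,0],[0,0,11.6,0,0,0]])

```text
t: 8.6
eef_pos: [497.7, 47.1, 276.9]
tcp_rot: [3.141, -0.001, 0.188]
ft_force: [0.6, 0.5, 0.1]
opening: 0.999
```

Request:
arm_command(steps=[[0,0,0,0,0,0],[0,0,0,0,0,0],[0,0,0,0,0,0],[0,0,0,0,0,0],[0,0,0,0,0,0],[0,0,0,0,0,0],[0,0,0,0,0,0],[0,0,0,0,0,0],[0,0,0,0,0,0],[0,0,0,0,0,0],[0,0,0,0,0,0]], jaw=3)

```text
t: 9.52
eef_pos: [497.4, 47.8, 276.3]
tcp_rot: [-3.142, -0.0, 0.189]
ft_force: [-1.1, 0.0, 5.2]
opening: 0.617
```

```bash
python3 -c "
from h import *
plan((497,48,185,.19),(487,-265,175,.19),(487,-265,104,.19))"
```

```text
now grasp [497.4  47.8 105. ] [-3.142 -0.     0.189] t 9.5 open 58.6 [-1.1  0.   5.2]
[-0.03 -0.02 -8.  ] [-0.  -0.  -0.1] rows>= 1.9
[-6.9  30.53 -7.  ] [-0.  -0.  -0.1] rows>= 7.5
[-6.9  30.53  0.1 ] [-0.  -0.  -0.1] rows>= 1.7
```

Request:
arm_command(steps=[[0,0,0,0,0,0],[0,0,0,0,0,0],[0,0,0,0,0,0]])

```text
t: 9.77
eef_pos: [497.4, 47.8, 276.3]
tcp_rot: [-3.142, -0.0, 0.189]
ft_force: [-2.3, 0.5, 5.2]
opening: 0.621
```

```bash
python3 -c "
from h import *
s=read_camera('side')
cv2.imwrite('pics/s2.png',cv2.resize(s[150:290,230:380,::-1],None,fx=5,fy=4*1.25,interpolation=2))
plan()"
```

```text
now grasp [497.4  47.9 105. ] [-3.142 -0.     0.189] t 9.8 open 58.9 [-2.5 -0.2  5.4]
```

View pics/s2.png

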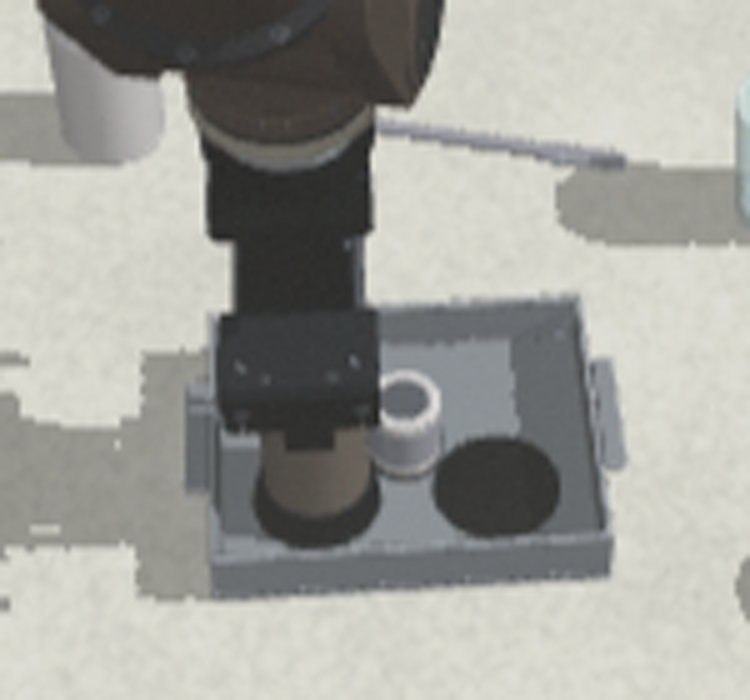

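Request:
arm_command(steps=[[0,0,0,0,0,0],[0,0,0,0,0,0],[0,0,0,0,0,0],[0,0,0,0,0,0],[0,0,0,0,0,0],[0,0,-2,0,0,0],[0,0,-3.7,0,0,0],[0,0,-3.7,0,0,0],[0,0,-3.7,0,0,0],[0,0,-3.7,0,0,0]], jaw=9.5)

```text
t: 10.65
eef_pos: [497.2, 47.8, 312.7]
tcp_rot: [-3.141, 0.0, 0.189]
ft_force: [-0.2, -1.1, -0.1]
opening: 0.999
```

Request:
arm_command(steps=[[0,0,0,0,0,0],[0,0,0,0,0,0],[0,0,0,0,0,0],[0,0,0,0,0,0],[0,0,0,0,0,0],[0,0,0,0,0,0],[0,0,0,0,0,0],[0,0,0,0,0,0],[0,0,0,0,0,0],[0,0,0,0,0,0],[0,0,0,0,0,0],[0,0,0,0,0,0]], jaw=3)

```text
t: 11.65
eef_pos: [497.3, 47.9, 313.1]
tcp_rot: [-3.141, 0.0, 0.189]
ft_force: [-1.7, 0.6, -2.8]
opening: 0.63
```

```bash
python3 -c "
from h import *
plan((497.4,47.8,215,.19),(487,-265,205,.19),(487,-265,141,.19))"
```

```text
now grasp [497.3  47.9 141.8] [-3.141  0.     0.189] t 11.7 open 59.9 [-1.7  0.6 -2.8]
[ 0.    0.01 -7.32] [-0.   0.  -0.1] rows>= 1.8
[-6.89 30.53 -6.32] [-0.   0.  -0.1] rows>= 7.5
[-6.89 30.54  0.08] [-0.   0.  -0.1] rows>= 1.5
```

Request:
arm_command(steps=[[0,0,-1,0,0,0],[0,0,-3,0,0,0],[0,0,-5.5,0,0,0],[0,0,-7,0,0,0],[-0.4,1.7,-7.2,0,0,0],[-1,4.5,-7.2,0,0,0],[-1.7,7.5,-7.2,0,0,0],[-2.4,10.5,-7.2,0,0,0],[-3.1,13.5,-7.2,0,0,0],[-3.7,16.5,-7.2,0,0,0],[-4.4,19.5,-7.2,0,0,0],[-5.1,22.5,-7.2,0,0,0]])

```text
t: 12.65
eef_pos: [489.2, -184.1, 385.7]
tcp_rot: [-3.141, 0.0, 0.189]
ft_force: [1.1, 0.2, -6.0]
opening: 0.629
```

```bash
python3 -c "
from h import *
plan((487,-265,213,.19),(487,-265,140.8,.19))"
```

```text
now grasp [ 489.2 -184.1  214.4] [-3.141  0.     0.189] t 12.7 open 59.8 [ 1.1  0.2 -6. ]
[-1.73  7.9   0.14] [-0.   0.  -0.1] rows>= 1.9
[-1.73  7.9   7.36] [-0.   0.  -0.1] rows>= 1.7
```

Request:
arm_command(steps=[[-0.6,3,0,0,0,0],[-1.3,6,0,0,0,0],[-1.7,7.9,0,0,0,0],[-1.7,7.9,0,0,0,0],[-1.7,7.9,2,0,0,0],[-1.7,7.9,4,0,0,0],[-1.7,7.9,6,0,0,0],[-1.7,7.9,6.9,0,0,0],[-1.7,7.9,7.3,0,0,0],[-1.7,7.9,7.36,0,0,0],[-1.7,7.9,7.36,0,0,0],[-1.7,7.9,7.36,0,0,0]])

```text
t: 13.65
eef_pos: [487.9, -263.4, 312.3]
tcp_rot: [3.141, -0.001, 0.189]
ft_force: [0.8, 0.9, -6.2]
opening: 0.626
```

Request:
arm_command(steps=[[0,0,0.05,0,0,0],[0,0,0.08,0,0,0],[0,0,0.08,0,0,0],[0,0,0.08,0,0,0]])

```text
t: 13.98
eef_pos: [487.8, -263.5, 312.1]
tcp_rot: [3.14, -0.001, 0.189]
ft_force: [-2.1, 1.1, 6.2]
opening: 0.627
```

Request:
arm_command(steps=[[0,0,0,0,0,0],[0,0,0,0,0,0],[0,0,0,0,0,0],[0,0,0,0,0,0],[0,0,0,0,0,0],[0,0,0,0,0,0],[0,0,-2,0,0,0],[0,0,-4,0,0,0],[0,0,-8,0,0,0],[0,0,-8,0,0,0],[0,0,-8,0,0,0],[0,0,-8,0,0,0]], jaw=9.5)

```text
t: 14.98
eef_pos: [487.5, -263.4, 390.5]
tcp_rot: [-3.141, 0.0, 0.189]
ft_force: [-0.0, 0.8, -0.4]
opening: 0.996
```

```bash
python3 -c "
from h import *
plan((532.5,7.7,190,.19))"
```

```text
now grasp [ 487.5 -263.4  219.2] [-3.141  0.     0.189] t 15.0 open 94.7 [-0.   0.8 -0.4]
[  9.51 -25.78   2.92] [-0.   0.  -0.1] rows>= 6.6
```

Request:
arm_command(steps=[[9.5,-25.8,0,0,0,0],[9.5,-25.8,0,0,0,0],[9.5,-25.8,0,0,0,0],[9.5,-25.8,0,0,0,0],[9.5,-25.8,0,0,0,0],[9.5,-25.8,0,0,0,0],[9.5,-25.8,0,0,0,0],[9.5,-25.8,2.9,0,0,0],[9.5,-25.8,2.9,0,0,0],[9.5,-25.8,2.9,0,0,0]], jaw=7)

```text
t: 15.82
eef_pos: [532.4, 7.8, 360.2]
tcp_rot: [-3.14, 0.004, 0.189]
ft_force: [0.7, -0.1, -0.1]
opening: 0.736
```

```bash
python3 -c "
from h import *
m=camera_model('wrist');im=read_camera('wrist')
t=read_camera('top')
o=np.vstack([im,cv2.resize(t[150:310,300:520],None,fx=640/220,fy=640/220)])
o=cv2.resize(o,None,fx=.65,fy=.65,interpolation=cv2.INTER_AREA)
cv2.imwrite('pics/w3.png',o[:,:,::-1]);print(o.shape)
for n,p in [('ring',(532.5,7.7,44))]: print(n,np.round(proj('wrist',p,m),1)*.65)
plan((532.5,7.7,32,.19))"
```

```text
(562, 416, 3)
ring [209.495 126.685]
now grasp [532.7   7.  190.6] [-3.141e+00  1.000e-03  1.880e-01] t 15.9 open 70.2 [ 0.   0.2 -0.5]
[ 0.   -0.07 15.86] [-0.   0.  -0.1] rows>= 3.8
```

View pics/w3.png

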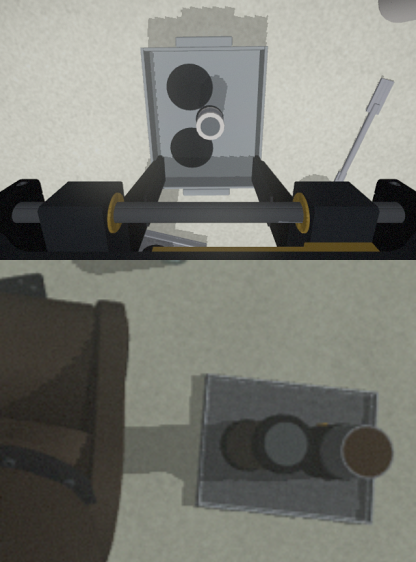

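Request:
arm_command(steps=[[0,0,4,0,0,0],[0,0,8,0,0,0],[0,0,12,0,0,0],[0,0,14.5,0,0,0],[0,0,15.8,0,0,0],[0,0,15.8,0,0,0],[0,0,15.8,0,0,0],[0,0,15.8,0,0,0]])

```text
t: 16.58
eef_pos: [533.0, 7.2, 205.2]
tcp_rot: [3.141, -0.002, 0.188]
ft_force: [0.1, -0.5, -0.3]
opening: 0.738
```

Request:
arm_command(steps=[[0,0,0,0,0,0],[0,0,0,0,0,0],[0,0,0,0,0,0],[0,0,0,0,0,0],[0,0,0,0,0,0],[0,0,0,0,0,0],[0,0,0,0,0,0],[0,0,0,0,0,0],[0,0,0,0,0,0],[0,0,0,0,0,0],[0,0,0,0,0,0],[0,0,0,0,0,0]], jaw=2)

```text
t: 17.58
eef_pos: [532.7, 7.8, 204.0]
tcp_rot: [3.142, -0.001, 0.189]
ft_force: [-1.0, -0.1, 5.9]
opening: 0.392
```

```bash
python3 -c "
from h import *
plan((532.5,7.7,160,.19),(540.5,333,160,.19))"
```

```text
now grasp [532.7   7.8  32.7] [ 3.142e+00 -1.000e-03  1.890e-01] t 17.6 open 37.3 [-1.  -0.1  5.9]
[-1.000e-02  1.000e-02 -1.273e+01] [ 0.  -0.  -0.1] rows>= 3.1
[  6.89 -31.79 -12.73] [ 0.  -0.  -0.1] rows>= 7.8
```

Request:
arm_command(steps=[[0,0,-2,0,0,0],[0,0,-5,0,0,0],[0,0,-9,0,0,0],[0,0,-12,0,0,0],[0.4,-2,-13,0,0,0],[1.1,-5,-13,0,0,0],[1.8,-8.5,-13,0,0,0],[2.6,-12,-13,0,0,0],[3.4,-15.5,-13,0,0,0],[4.1,-19,-13,0,0,0],[4.9,-22.5,-13,0,0,0],[5.4,-24.5,-13,0,0,0]])

```text
t: 18.58
eef_pos: [539.0, 261.6, 333.3]
tcp_rot: [-3.141, 0.001, 0.191]
ft_force: [0.5, -0.3, -0.5]
opening: 0.392
```

```bash
python3 -c "
from h import *
im=read_camera('wrist');m=camera_model('wrist');np.save('m4.npy',m,allow_pickle=True)
cv2.imwrite('pics/w4.png',im[:,:,::-1])
print(np.round([proj('wrist',(x,y,78),m) for x,y in [[608,427],[633,260],[472,240],[449,405],[540.5,333]]]))
plan((540.5,333,162,.19))"
```

```text
[[493. -23.]
 [449. 247.]
 [221. 232.]
 [213. -41.]
 [344. 118.]]
now grasp [539.1 263.4 162. ] [-3.141  0.     0.192] t 18.6 open 37.1 [-2.5  1.7 -0.9]
[ 1.46 -6.8   0.01] [-0.1  0.   0.1] rows>= 1.7
```

View pics/w4.png

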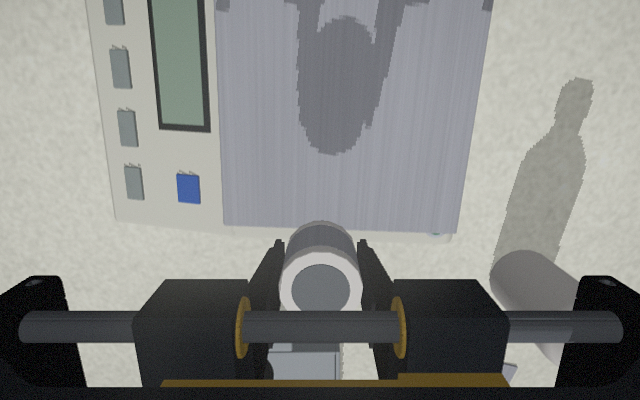

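```bash
python3 -c "
from h import *
m=np.load('m4.npy',allow_pickle=True).item()
f=lambda u,v:onz('wrist',u,v,78,m)
a,b,c,d=f(223,222),f(457,235),f(215,0),f(492,0);e=b-a;print(a,b,np.linalg.norm(e),c,d,np.linalg.norm(c-d))
n=(c-a)/np.linalg.norm(c-a)+(d-b)/np.linalg.norm(d-b);n/=np.linalg.norm(n)
print((a+b)/2+82.5*n, n, e/np.linalg.norm(e))
plan((540,336,162,.19),(540,336,107,.19))"
```

```text
[472.62811428 247.88850934] [635.8273024  269.60804842] 164.6381285760146 [452.45800494 384.70229942] [611.58224565 415.59484013] 162.0952591973827
[541.45271464 340.25318386] [-0.15484841  0.98793824] [0.99125998 0.1319229 ]
now grasp [539.1 263.4 162. ] [-3.141  0.     0.192] t 18.6 open 37.1 [-2.5  1.7 -0.9]
[ 1.47 -7.11  0.01] [-0.1  0.   0.1] rows>= 1.7
[ 1.47 -7.1   5.51] [-0.1  0.   0.1] rows>= 1.3
```

Request:
arm_command(steps=[[0.7,-3.5,0,0,0,0],[1.5,-7.2,0,0,0,0],[1.5,-7.2,0,0,0,0],[1.5,-7.2,0,0,0,0],[1.5,-7.2,0,0,0,0]])

```text
t: 19.05
eef_pos: [540.5, 331.8, 333.2]
tcp_rot: [3.141, 0.001, 0.19]
ft_force: [0.4, -0.1, -1.4]
opening: 0.393
```

```bash
python3 -c "
from h import *
m=camera_model('wrist');im=read_camera('wrist');np.save('m5.npy',m,allow_pickle=True)
t=cv2.imread('pics/top0.png')
a=cv2.resize(t[160:270,95:205],None,fx=4,fy=4,interpolation=2);a=cv2.convertScaleAbs(a,alpha=1.5)
w=cv2.resize(im[:,:,::-1],(560,350))
cv2.imwrite('pics/w5.png',w);cv2.imwrite('pics/t5.png',a)
plan()"
```

```text
now grasp [540.7 331.3 162.1] [3.141e+00 1.000e-03 1.890e-01] t 19.1 open 37.4 [-0.5 -1.  -0.7]
```

View pics/w5.png

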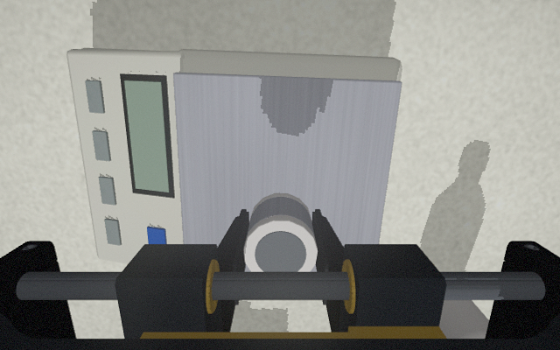

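View pics/t5.png

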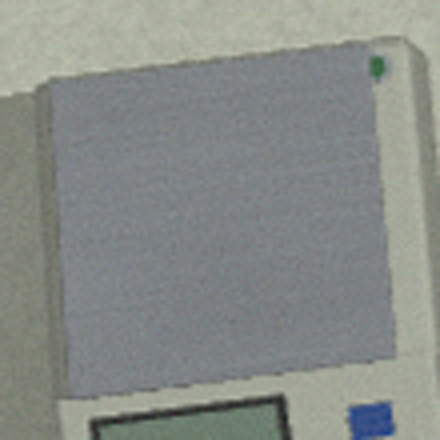

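```bash
python3 -c "
from h import *
P=np.array([onz('top',95+(x+.5)/4-.5,160+(y+.5)/4-.5,78) for x,y in [(50,78),(371,42),(396,356),(68,398)]]);print(P.round(),P.mean(0))
m=np.load('m5.npy',allow_pickle=True).item();k=640/560
a,b=onz('wrist',174*k,73*k,78,m),onz('wrist',401*k,82*k,78,m);e=(b-a)/np.linalg.norm(b-a);n=np.array([e[1],-e[0]])
print(a,b,np.linalg.norm(b-a),(a+b)/2+82.5*n)
plan((541,337.5,162,.19),(541,337.5,108,.19))"
```

```text
[[611. 427.]
 [635. 264.]
 [473. 241.]
 [448. 404.]] [541.9700535  333.82870841]
[448.89366219 404.63646725] [609.26353224 429.14968076] 162.23252712811012 [541.54428551 335.34028978]
now grasp [540.7 331.3 162.1] [3.141e+00 1.000e-03 1.890e-01] t 19.1 open 37.4 [-0.5 -1.  -0.7]
[ 0.15 -0.61  0.01] [ 0.   0.1 -0.1] rows>= 0.1
[ 0.15 -0.61  5.41] [ 0.   0.1 -0.1] rows>= 1.3
```

Request:
arm_command(steps=[[0.15,-0.35,0,0,0,0],[0.15,-0.35,1.5,0,0,0],[0.15,-0.35,3,0,0,0],[0.15,-0.35,4.3,0,0,0],[0.15,-0.35,5.2,0,0,0],[0.15,-0.35,5.45,0,0,0],[0.15,-0.35,5.5,0,0,0],[0.15,-0.35,5.5,0,0,0],[0.15,-0.35,5.5,0,0,0]])

```text
t: 19.85
eef_pos: [541.8, 335.7, 279.6]
tcp_rot: [-3.141, -0.001, 0.189]
ft_force: [-0.3, -0.6, -0.4]
opening: 0.391
```

Request:
arm_command(steps=[[0,0,0.1,0,0,0],[0,0,0.15,0,0,0],[0,0,0.15,0,0,0],[0,0,0.15,0,0,0]])

```text
t: 20.18
eef_pos: [541.7, 335.8, 278.1]
tcp_rot: [-3.141, -0.001, 0.189]
ft_force: [-0.8, -1.0, 4.8]
opening: 0.39
```

Request:
arm_command(steps=[[0,0,0,0,0,0],[0,0,0,0,0,0],[0,0,0,0,0,0],[0,0,0,0,0,0],[0,0,0,0,0,0],[0,0,0,0,0,0],[0,0,-2,0,0,0],[0,0,-5,0,0,0],[0,0,-9,0,0,0],[0,0,-11,0,0,0],[0,0,-11,0,0,0],[0,0,-11,0,0,0]], jaw=7)

```text
t: 21.18
eef_pos: [541.4, 335.7, 388.3]
tcp_rot: [-3.141, -0.002, 0.189]
ft_force: [0.2, -0.4, 0.5]
opening: 0.736
```

```bash
python3 -c "
from h import *
plan((487.8,-263.5,217,.19))"
```

```text
now grasp [541.4 335.7 217. ] [-3.141e+00 -2.000e-03  1.890e-01] t 21.2 open 70.0 [ 0.2 -0.4  0.5]
[-16.52  57.85  -0.07] [-0.  -0.1 -0.1] rows>= 14.4
```

Request:
arm_command(steps=[[-16.5,57.8,0,0,0,0],[-16.5,57.8,0,0,0,0],[-16.5,57.8,0,0,0,0],[-16.5,57.8,0,0,0,0],[-16.5,57.8,0,0,0,0],[-16.5,57.8,0,0,0,0],[-16.5,57.8,0,0,0,0],[-16.5,57.8,0,0,0,0],[-16.5,57.8,0,0,0,0],[-16.5,57.8,0,0,0,0],[-16.5,57.8,0,0,0,0],[-16.5,57.8,0,0,0,0]], jaw=9.5)

```text
t: 22.18
eef_pos: [496.3, -164.2, 385.9]
tcp_rot: [-3.14, 0.002, 0.189]
ft_force: [1.3, 0.9, 1.4]
opening: 0.997
```

```bash
python3 -c "
from h import *
plan((487.8,-263.5,217,.19))"
```

```text
now grasp [ 496.3 -164.2  214.6] [-3.14e+00  2.00e-03  1.89e-01] t 22.2 open 94.8 [1.3 0.9 1.4]
[-2.7   9.59 -0.25] [-0.1  0.1 -0.1] rows>= 2.4
```

Request:
arm_command(steps=[[-2.7,9.6,0,0,0,0],[-2.7,9.6,0,0,0,0],[-2.7,9.6,0,0,0,0],[-2.7,9.6,0,0,0,0],[-2.7,9.6,0,0,0,0],[-2.7,9.6,0,0,0,0]])

```text
t: 22.68
eef_pos: [488.6, -260.8, 386.3]
tcp_rot: [-3.14, 0.001, 0.189]
ft_force: [-0.4, 0.5, -0.1]
opening: 1.0
```

```bash
python3 -c "
from h import *
m=camera_model('wrist');im=read_camera('wrist');t=read_camera('top')
o=np.vstack([cv2.resize(im,(480,300)),cv2.resize(t[160:270,95:271],(480,300))])
cv2.imwrite('pics/w6.png',o[:,:,::-1])
print(np.array(proj('wrist',(487.8,-263.5,153),m))*.75)
u,v=proj('top',(541.5,335,118));print((u-95)*480/176,(v-160)*300/110+300)
plan((487.8,-263.5,140.8,.19))"
```

```text
[239.49755086 175.50270713]
129.22568456514338 442.4181091536042
now grasp [ 488.8 -260.4  215.6] [-3.141e+00  1.000e-03  1.900e-01] t 22.8 open 95.1 [0.1 0.4 0. ]
[-0.15  0.29  7.48] [-0.  0.  0.] rows>= 1.8
```

View pics/w6.png

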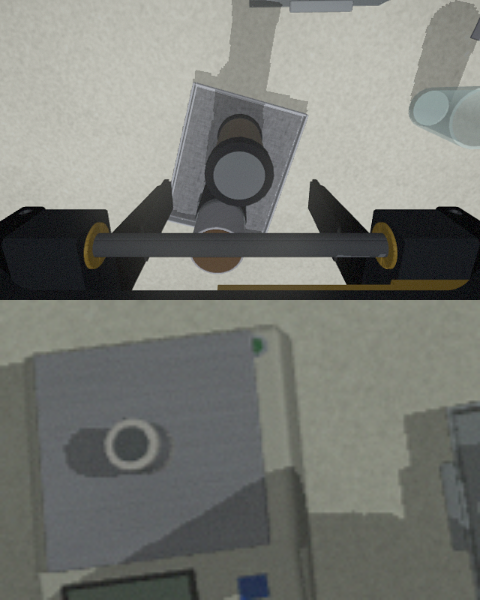

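Request:
arm_command(steps=[[-0.15,0.3,0,0,0,0],[-0.15,0.3,3,0,0,0],[-0.15,0.3,6,0,0,0],[-0.15,0.3,7.4,0,0,0],[-0.15,0.3,7.4,0,0,0],[-0.15,0.3,7.4,0,0,0],[-0.15,0.3,7.4,0,0,0]])

```text
t: 23.37
eef_pos: [488.1, -264.7, 314.4]
tcp_rot: [3.141, -0.001, 0.19]
ft_force: [0.1, -0.2, 0.1]
opening: 0.999
```

Request:
arm_command(steps=[[0,0,0,0,0,0],[0,0,0,0,0,0],[0,0,0,0,0,0],[0,0,0,0,0,0],[0,0,0,0,0,0],[0,0,0,0,0,0],[0,0,0,0,0,0],[0,0,0,0,0,0],[0,0,0,0,0,0],[0,0,0,0,0,0],[0,0,0,0,0,0],[0,0,0,0,0,0]], jaw=3)

```text
t: 24.37
eef_pos: [487.8, -264.8, 313.4]
tcp_rot: [3.141, -0.0, 0.189]
ft_force: [0.1, 1.0, 3.0]
opening: 0.626
```

```bash
python3 -c "
from h import *
plan((488,-263.5,214,.19),(497.3,47.9,214,.19))"
```

```text
now grasp [ 487.8 -264.8  142.1] [ 3.141 -0.     0.189] t 24.4 open 59.5 [0.1 1.  3. ]
[ 0.05 -0.13 -7.19] [ 0.  -0.  -0.1] rows>= 1.7
[  6.81 -30.54  -7.19] [ 0.  -0.  -0.1] rows>= 7.5
```

Request:
arm_command(steps=[[0,0,-1,0,0,0],[0,0,-3,0,0,0],[0,0,-5.5,0,0,0],[0,0,-7,0,0,0],[0.4,-1.7,-7.2,0,0,0],[1,-4.5,-7.2,0,0,0],[1.7,-7.5,-7.2,0,0,0],[2.4,-10.5,-7.2,0,0,0],[3.1,-13.5,-7.2,0,0,0],[3.7,-16.5,-7.2,0,0,0],[4.4,-19.5,-7.2,0,0,0],[5.1,-22.5,-7.2,0,0,0]])

```text
t: 25.37
eef_pos: [495.0, -32.8, 385.3]
tcp_rot: [-3.141, 0.001, 0.189]
ft_force: [0.5, 0.7, -5.3]
opening: 0.629
```

```bash
python3 -c "
from h import *
plan((497.3,46.6,214,.19),(497.3,46.6,143.1,.19))"
```

```text
now grasp [495.  -32.8 214. ] [-3.141e+00  1.000e-03  1.890e-01] t 25.4 open 59.9 [ 0.5  0.7 -5.3]
[ 1.71 -7.76  0.  ] [-0.   0.1 -0.1] rows>= 1.9
[ 1.72 -7.75  7.09] [-0.   0.1 -0.1] rows>= 1.7
```

Request:
arm_command(steps=[[0.6,-3,0,0,0,0],[1.3,-6,0,0,0,0],[1.7,-7.8,0,0,0,0],[1.7,-7.8,0,0,0,0],[1.7,-7.8,2,0,0,0],[1.7,-7.8,4,0,0,0],[1.7,-7.8,6,0,0,0],[1.7,-7.8,6.6,0,0,0],[1.7,-7.8,6.6,0,0,0],[1.7,-7.8,6.6,0,0,0]])

```text
t: 26.2
eef_pos: [497.8, 45.3, 319.8]
tcp_rot: [-3.141, 0.0, 0.189]
ft_force: [0.2, -0.0, -5.9]
opening: 0.628
```

Target (497.3, 46.6, 314.4).

Request:
arm_command(steps=[[0,-0.15,0,0,0,0],[0,-0.15,0.3,0,0,0],[0,-0.15,0.5,0,0,0],[0,-0.15,0.55,0,0,0],[0,-0.15,0.6,0,0,0],[0,-0.15,0.6,0,0,0],[0,-0.15,0.6,0,0,0]])

```text
t: 26.78
eef_pos: [497.4, 47.2, 314.5]
tcp_rot: [3.142, -0.002, 0.189]
ft_force: [-3.2, 1.4, 8.5]
opening: 0.628
```

Contact; release and retreat.

Request:
arm_command(steps=[[0,0,0,0,0,0],[0,0,0,0,0,0],[0,0,0,0,0,0],[0,0,0,0,0,0],[0,0,0,0,0,0],[0,0,0,0,0,0],[0,0,-2,0,0,0],[0,0,-4,0,0,0],[0,0,-7.5,0,0,0],[0,0,-7.5,0,0,0],[0,0,-7.5,0,0,0],[0,0,-7.5,0,0,0]], jaw=9.5)

```text
t: 27.78
eef_pos: [497.0, 47.0, 387.9]
tcp_rot: [-3.141, 0.0, 0.189]
ft_force: [0.4, 0.2, 0.0]
opening: 0.998
```

```bash
python3 -c "
from h import *
plan((481.8,-354.2,215,.19))"
```

```text
now grasp [497.   47.  216.6] [-3.141  0.     0.189] t 27.8 open 94.9 [0.4 0.2 0. ]
[-9.03 39.12  0.16] [-0.   0.  -0.1] rows>= 9.6
```

Request:
arm_command(steps=[[-9,39.1,0,0,0,0],[-9,39.1,0,0,0,0],[-9,39.1,0,0,0,0],[-9,39.1,0,0,0,0],[-9,39.1,0,0,0,0],[-9,39.1,0,0,0,0],[-9,39.1,0,0,0,0],[-9,39.1,0,0,0,0],[-9,39.1,0,0,0,0],[-9,39.1,0,0,0,0],[-9,39.1,0,0,0,0],[-9,39.1,0,0,0,0]])

```text
t: 28.78
eef_pos: [481.9, -355.2, 386.3]
tcp_rot: [-3.139, 0.002, 0.187]
ft_force: [0.5, 0.7, -0.4]
opening: 0.998
```

```bash
python3 -c "
from h import *
m=camera_model('wrist');im=read_camera('wrist');t=read_camera('top')
o=np.vstack([cv2.resize(im,(480,300)),cv2.resize(t[180:280,252:412],(480,300))])
cv2.imwrite('pics/w7.png',o[:,:,::-1])
print(np.array(proj('wrist',(481.8,-354.2,139),m))*.75)
plan((481.8,-354.2,111.6,.19))"
```

```text
[241.16556774 166.24904356]
now grasp [ 482.3 -353.4  215.8] [-3.14e+00  1.00e-03  1.89e-01] t 28.9 open 95.2 [-0.2  0.1  0.6]
[-0.05  0.09 10.42] [-0.1  0.1 -0.1] rows>= 2.5
```

View pics/w7.png

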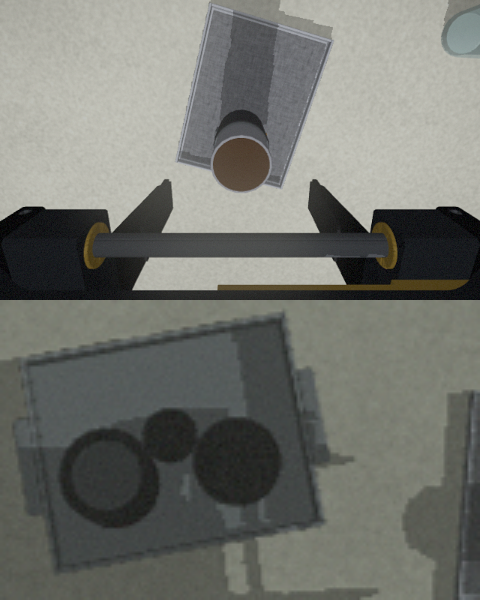

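Request:
arm_command(steps=[[0,0.1,0,0,0,0],[0,0.1,4,0,0,0],[0,0.1,8,0,0,0],[0,0.1,10,0,0,0],[0,0.1,10.3,0,0,0],[0,0.1,10.3,0,0,0],[0,0.1,10.3,0,0,0],[0,0.1,10.3,0,0,0]])

```text
t: 29.55
eef_pos: [483.0, -354.8, 287.1]
tcp_rot: [3.139, -0.002, 0.189]
ft_force: [-0.8, -0.1, -0.3]
opening: 1.001
```

Request:
arm_command(steps=[[0,0,0,0,0,0],[0,0,0,0,0,0],[0,0,0,0,0,0],[0,0,0,0,0,0],[0,0,0,0,0,0],[0,0,0,0,0,0],[0,0,0,0,0,0],[0,0,0,0,0,0],[0,0,0,0,0,0],[0,0,0,0,0,0],[0,0,0,0,0,0],[0,0,0,0,0,0]], jaw=3)

```text
t: 30.55
eef_pos: [482.5, -354.9, 285.3]
tcp_rot: [-3.141, 0.0, 0.189]
ft_force: [-0.6, -0.3, 0.8]
opening: 0.588
```

```bash
python3 -c "
from h import *
plan((512.8,-42.9,185,.19))"
```

```text
now grasp [ 482.5 -354.9  114. ] [-3.141  0.     0.189] t 30.6 open 55.9 [-0.6 -0.3  0.8]
[  8.84 -30.08  -7.1 ] [-0.   0.  -0.1] rows>= 7.7
```

Request:
arm_command(steps=[[0,0,-1,0,0,0],[0,0,-3,0,0,0],[0,0,-5.5,0,0,0],[0,0,-7,0,0,0],[0.5,-1.7,-7.1,0,0,0],[1.3,-4.5,-7.1,0,0,0],[2.2,-7.5,-7.1,0,0,0],[3.1,-10.5,-7.1,0,0,0],[4,-13.5,-7.1,0,0,0],[4.8,-16.5,-7.1,0,0,0],[5.7,-19.5,-7.1,0,0,0],[6.6,-22.5,-7.1,0,0,0]])

```text
t: 31.55
eef_pos: [504.6, -119.5, 356.2]
tcp_rot: [-3.141, 0.001, 0.189]
ft_force: [0.7, 0.6, -4.4]
opening: 0.588
```

```bash
python3 -c "
from h import *
plan((512.8,-43.6,185,.19),(512.8,-43.6,115,.19))"
```

```text
now grasp [ 504.6 -119.5  184.9] [-3.141e+00  1.000e-03  1.890e-01] t 31.6 open 55.9 [ 0.7  0.6 -4.4]
[ 2.23 -7.3  -0.  ] [-0.   0.  -0.1] rows>= 1.8
[ 2.23 -7.29  7.  ] [-0.   0.  -0.1] rows>= 1.7
```

Request:
arm_command(steps=[[0.9,-3,0,0,0,0],[1.8,-6,0,0,0,0],[2.2,-7.4,0,0,0,0],[2.2,-7.4,0,0,0,0],[2.2,-7.4,2,0,0,0],[2.2,-7.4,4,0,0,0],[2.2,-7.4,6,0,0,0],[2.2,-7.4,6.5,0,0,0],[2.2,-7.4,6.5,0,0,0],[2.2,-7.4,6.5,0,0,0]])

```text
t: 32.38
eef_pos: [512.9, -45.0, 291.7]
tcp_rot: [-3.141, 0.0, 0.189]
ft_force: [-0.6, -0.9, -3.4]
opening: 0.586
```

Request:
arm_command(steps=[[0,-0.1,0,0,0,0],[0,-0.1,0.3,0,0,0],[0,-0.1,0.5,0,0,0],[0,-0.1,0.55,0,0,0],[0,-0.1,0.6,0,0,0],[0,-0.1,0.6,0,0,0],[0,-0.1,0.6,0,0,0]])

```text
t: 32.97
eef_pos: [512.6, -43.8, 286.2]
tcp_rot: [3.141, -0.001, 0.189]
ft_force: [-3.4, 0.6, 6.1]
opening: 0.589
```

Seated; release, retreat up and aside to the tray side for a clear check.

Request:
arm_command(steps=[[0,0,0,0,0,0],[0,0,0,0,0,0],[0,0,0,0,0,0],[0,0,0,0,0,0],[0,0,0,0,0,0],[0,0,0,0,0,0],[0,0,-2,0,0,0],[0,0,-4,0,0,0],[0,0,-8,0,0,0],[0,0,-11,0,0,0],[0,0,-11,0,0,0],[0,0,-11,0,0,0]], jaw=9.5)

```text
t: 33.97
eef_pos: [512.5, -43.7, 396.6]
tcp_rot: [3.14, -0.003, 0.189]
ft_force: [-0.6, -0.5, 0.2]
opening: 0.999
```

Request:
arm_command(steps=[[-6,30,0,0,0,0],[-6,30,0,0,0,0],[-6,30,0,0,0,0],[-6,30,0,0,0,0],[-6,30,0,0,0,0],[-6,30,0,0,0,0],[-6,30,0,0,0,0],[-6,30,0,0,0,0],[-6,30,0,0,0,0],[-6,30,0,0,0,0],[-6,30,0,0,0,0],[-6,30,0,0,0,0]])

```text
t: 34.97
eef_pos: [510.3, -348.3, 395.0]
tcp_rot: [-3.141, 0.0, 0.19]
ft_force: [-0.2, 0.7, -0.5]
opening: 1.001
```

```bash
python3 -c "
from h import *
t=read_camera('top');cv2.imwrite('pics/t8.png',t[:,:,::-1])
a=cv2.resize(t[180:280,252:372],None,fx=5,fy=5,interpolation=2)
cv2.imwrite('pics/c8.png',cv2.convertScaleAbs(a[:,:,::-1],alpha=1.6))
t0=cv2.imread('pics/top0.png');d=cv2.absdiff(t0,t[:,:,::-1]).max(2);c=cv2.findContours((cv2.GaussianBlur(d,(5,5),0)>25).astype('uint8'),0,2)[0];print([(cv2.boundingRect(k)) for k in c if cv2.contourArea(k)>15])
plan()"
```

```text
[(228, 341, 213, 59), (163, 279, 9, 6), (292, 263, 62, 24), (0, 256, 254, 144), (185, 254, 10, 6), (193, 217, 43, 47), (300, 214, 18, 19), (134, 204, 19, 19), (480, 163, 160, 237)]
now grasp [ 510.3 -348.3  223.9] [-3.141  0.     0.191] t 35.0 open 95.1 [-0.4 -0.2  0.4]
```

View pics/c8.png

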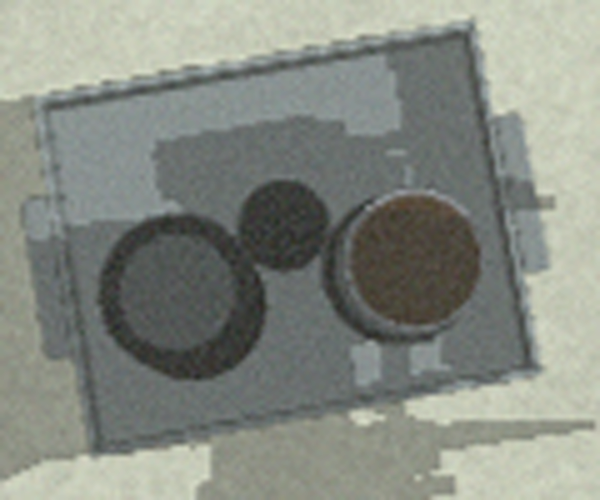

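View pics/t8.png

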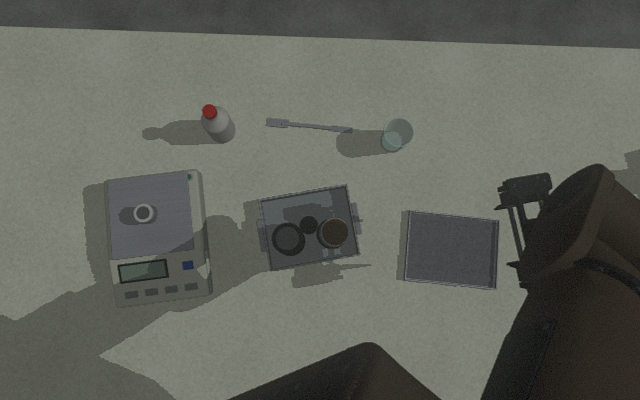

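```bash
python3 -c "
from h import *
print(onz('top',144,213,118)); print(job_done())"
```

```text
[540.04579318 331.74275498]
the job is handed in; nothing more can be done
None
```

The job is done and handed in at about 35 s of the 102 s limit. I stood both tall samples in the side tray, set the ring on the pan, then put the core tube and the sensor sample back on their spots.

**Ring:** the final top view puts it at about (540, 332) mm. My estimate of the pan centre is about (541.5, 335) mm, so it is roughly 4 mm off, against the 15 mm allowed.

**Tall samples:** in the final top view both look upright, with image positions within about 2 mm of the first picture.

**Bystanders:** comparing the first and last top pictures showed no change at the wash bottle, beaker or spatula. The gripper was open and clear of everything at hand-in.

**What disagreed or needed mending:**
- **Core tube grip:** the first grip at mid-tube closed on the cap instead (58.9 mm opening, where the tube is 54 mm). I let go before lifting and gripped it again on the cap.
- **Pan centre:** estimates from the top and wrist views differed by up to about 6 mm. I weighted the later, closer readings.

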